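Tilt the rolling pin out of a drawer that opens only part way

ROBOT

A 7-joint arm with a two-finger parallel gripper is mounted at the origin on the work surface. World frame = base frame: x ahead of the robot, y to its left, z up, the work surface at z = 0. Lengths are in mm, angles in degrees, forces in N, time in s.
With the tool pointing down it reaches from about 400 to 850 mm from the base axis. Payload 4.4 kg.
Tool frame: the origin (TCP) lies on the mounting face of the last link; the fingertips stand 199 mm ahead of it and the grasp point (between the pads) lies 180 mm ahead of it (tips_ahead is the z of the fingertips in the tool frame, in mm); z points along the fingers, y is the line along which they close (so a half turn about z gives the same grasp; the last joint's range is limited). The gripper opens to 94 mm and grips with 3 to 60 N. Pads are 16 mm wide; open, the fingers measure 119 mm over their backs; the gripper's body (75 mm by 177 mm) begins 78 mm behind the grasp point.
Start: joints at [-71.952, 36.005, 2.206, 86.941, -1.547, 57.084, -1.146], TCP at [241.564, 603.459, 404.678] pointing down, gripper open.
Joint ranges: [-175.42, 175.42], [-21.48, 121.26], [-71.46, 75.88], [10.55, 141.38], [-63.04, 243.04], [13.31, 113.54], [-168.57, 168.57]. Speed limits (degrees/s): [147.25, 147.25, 180, 180, 180, 180, 180].

INTERFACE

Orientations are given as a 3x3 rotation matrix whose columns are the frame's x, y, z axes.
In Python, from rig import * gives the robot as it stands.
- The arm moves only by the shell command python3 -m creep 'ROWS' [OPENING]. ROWS is JSON, a list of rows, each an object with "delta_pos": the shift along the tool's x, y, z normalised to -1 to 1, where 1 is 200 mm, a list of three; "angular": the turn, a rotation vector about the tool's x, y, z normalised to -1 to 1, where 1 is pi/2 rad, a list of three. In form: [{"delta_pos": [x, y, z], "angular": [wx, wy, wz]}, ...]. A call has 1 to 20 rows; each row shifts and turns the commanded pose from where the row before left it, along the tool's axes as they then stand; what a row does not reach is not made up. A row lasts 1/12 s, in which the tool goes at most 41.7 mm and 7.16 degrees, less where a joint would pass 70% of its speed; a pose out of reach is approached as far as the arm can. A call with a number of a shift or a turn outside -1 to 1 is refused whole. A call with a gripper value outside its range is refused whole. OPENING is the opening, from 0 (shut) to 1 (fully open), set as the call begins (- or left out, the last holds). The fingers move at their own pace and stop on an object; the grip force is fixed at half the most. Time passes only in rows, so rows that do not move let the fingers close. It gives the time, the measured TCP pose, the force, the opening and the grip force at its end, in the units of the state.
- read_state(): the state, without advancing time (a new reading comes with each control period).
- capture(name): name is "scene" or "top" or "wrist"; returns a dict with "img" (480x640x3 uint8, red, green, blue), "K" (3x3 intrinsics, pixels), "eye" and "rotation" of the camera in the world. Camera axes: x right, y down, z forward; pixel columns grow to the right and rows downward; lengths in mm; the calibration is good to about 2 mm. The wrist camera is an equidistant fisheye: a pixel r from the principal point sees the ray r / f radians off the axis. A picture is of the moment at which its call begins. There is no depth.
- hand_in(): hands the job in; it is judged then, once.
The state is a dict: "clock": time; "joints": joint angles; "qvel": joint speeds; "effort": joint torques, N m; "tool_pos": TCP position; "tcp_rot": TCP orientation; "ft_force": force on the tool from outside, world axes, zero at the start; "ft_torque": the same for the moment, N m; "opening": opening from 0.0 (shut) to 1.0 (fully open); "grip_force": force on a finger pad.
Only numpy, scipy, OpenCV 4.12 (cv2) and the standard library are available. Lean on these libraries where they do the work, as an engineer would, in place of code of your own. Each camera call takes 0.05 s, during which the arm holds its last target. There are 200 camera calls.

TASK

Pull the drawer of the low white unit out to its stop. The rolling pin in it is longer than the drawer opens, so tilt the pin's near end up through the gap and draw it out on the slant without forcing it against the unit. Finish while still holding the pin in the gripper, level and still over the middle of the marble pastry board, a good hand's breadth above it; leave the spoon and the cutter in the drawer, and the ramekin and the cake tin where they stand.

Things in the scene. Friction and masses are not known exactly. Their poses are not given: they have to be found in the camera images.
- unit: Low white gloss drawer unit, fixed, robot's left: 280 wide (its y), 420 deep (its x), 150 high. Origin: centre of its underside. Its front faces its own -x, roughly the robot's right (yaw about 1.57). Carcass x -210 to 210, top board z 134 to 150. Drawer when shut (it shifts to -x by the joint value): front panel x -228 to -212, z 12 to 130; inside x -212 to 180, y -108 to 108.
- drawer (a joint): How far the drawer is out, in m: 0 shut, 0.225 at its stop; starts ajar, stays where left, about 1.5 N to slide. At the stop the gap between the front panel's inner face (unit x -437 mm) and the top board's edge (x -210) is 227 mm long.
- lane (a point): On the drawer's floor, upper face 30 above the worktop, in the middle of the pin's lane (unit y = 35; moves with the drawer). The lane is 145 wide (unit y -37 to 108). A divider 6 thick, top 65 above the worktop, parts it from the narrow lane with spoon and cutter. Drawer sides and back end 85 above the worktop. Axes as the unit's.
- front_edge (a point): Middle of the top edge of the drawer's front panel (panel 16 thick along the unit's x, its top 130 above the worktop), moves with the drawer. The panel can be pinched here from above. Axes as the unit's.
- handle (a point): Middle of the steel bar handle on the outside of the front panel, moves with the drawer: bar 10 in diameter, 128 long across the unit's y, its axis 35 in front of the panel's outer face and 95 above the worktop. Axes as the unit's.
- mouth (a point): Middle of the lower front edge of the unit's top board (134 above the worktop), fixed to the unit: the inner end of the gap through which the pin must come.
- pin: Plain wooden rolling pin without handles, 330 long: round, 38 in diameter over the middle 170, tapering to 22 at both ends; about 0.2 kg, balanced at the middle. It lies along the drawer on its floor, rear part under the unit's top board, and may roll sideways. Origin: the middle, on its axis. Own x along the pin towards its rear end (the unit's +x side); y and z turn as it rolls.
- pin_front (a point): End of the pin's axis nearest the drawer's front panel (pin x = -165).
- pin_rear (a point): End of the pin's axis deepest in the unit (pin x = +165).
- board: Marble pastry board lying on the worktop to the robot's right, 340 long (its x), 260 wide (its y), 20 thick, heavy. Origin: centre of its underside.
- board_mid (a point): Centre of the board's upper face, 20 above the worktop.
- spoon: Wooden spoon, 240 long, in the drawer's narrow lane. Leave alone.
- cutter: Round steel pastry cutter ring, 54 across, 26 high, in the drawer's narrow lane. Leave alone.
- ramekin: Small white ramekin, 70 across, 45 high, on a corner of the board. Origin: centre of its underside. Leave alone.
- tin: Round aluminium cake tin with lid, 196 across, 52 high, on the rear of the unit's top. Origin: centre of its underside. Leave alone.

How it is judged:
By the outcome, as a careful person would: the job done as asked, in the order asked, and still so for the second after the job is handed in, while the arm keeps its last pose, push and grip.
It also fails if it takes over 64 s, if anything falls off the work surface, if the arm or the gripper's body presses on something with over 40 N, if the wrist force passes 120 N, or if a joint passes its speed limit or range.

## Working session

There is one attempt and no reset: what is moved stays moved. The work goes in short steps, Python scripts to look and compute and a shell command to move; the robot and the scene stay as the last step left them, time stands still between calls to the robot, and variables do not carry over. Pictures are saved under pics/ and viewed, at most 10 in all, crops included, and the job is handed in when it is done.

```bash
ls; mkdir -p pics; python3 - <<'E'
from rig import *
import cv2
print(read_state())
for n in ["scene","top","wrist"]:
    c=capture(n); cv2.imwrite(f"pics/{n}0.png",c["img"][:,:,::-1]); print(n,c["K"],c["eye"],c["rotation"])
E
```

```text
pics
{'clock': 0.0, 'joints': array([-71.95044477,  36.05712438,   2.20122206,  86.99457193,
        -1.54734627,  57.08367997,  -1.14401313]), 'qvel': array([-0.04163092,  0.00043561, -0.01403363, -0.06079452, -0.01793396,
       -0.03586573,  0.04056386]), 'effort': array([ 4.58212944e-04, -5.49735367e+01,  1.14350639e+00, -1.86631018e+01,
       -5.22288471e-02,  2.36745895e-02,  1.63200198e-04]), 'tool_pos': array([241.44608406, 603.18299446, 403.78158823]), 'tcp_rot': array([[-9.28376941e-01,  3.71639325e-01, -6.82998024e-04],
       [ 3.71639953e-01,  9.28375358e-01, -1.71467153e-03],
       [-3.16083531e-06, -1.84569086e-03, -9.99998297e-01]]), 'ft_force': array([ 0.03149622, -0.39241081, -0.26297244]), 'ft_torque': array([ 0.06499271, -0.03517756,  0.0014076 ]), 'grip_force': 0.0, 'opening': 1.0036560598987148}
scene [[579.03463333   0.         314.75559529]
 [  0.         579.03463333 239.99758594]
 [  0.           0.           1.        ]] [ 981.59879065 -287.71278698 1337.33906583] [[ 0.66336885  0.68146256 -0.30911253]
 [ 0.74827941 -0.60166239  0.27942852]
 [ 0.00443869 -0.41666672 -0.90904848]]
top [[463.74322695   0.         314.97000506]
 [  0.         463.74322695 241.23362642]
 [  0.           0.           1.        ]] [ 431.30297515   99.76139029 1221.47260455] [[ 0.00541215 -0.99545867  0.09504075]
 [-0.99994528 -0.00453659  0.00942611]
 [-0.00895214 -0.09508657 -0.99542875]]
wrist [[371.64829954   0.         320.14990777]
 [  0.         371.64829954 237.23371743]
 [  0.           0.           1.        ]] [173.05855425 630.668527   383.91028927] [[ 0.37071045  0.89822523  0.23614655]
 [ 0.92874723 -0.35810698 -0.09585396]
 [-0.00153272  0.25485452 -0.96697819]]
```

View pics/scene0.png

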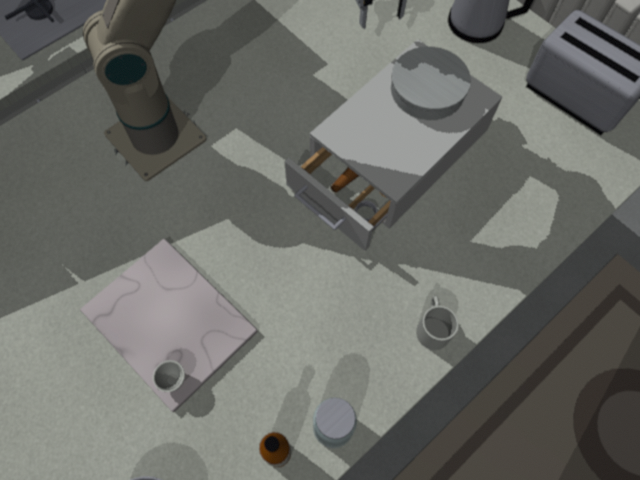

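View pics/top0.png

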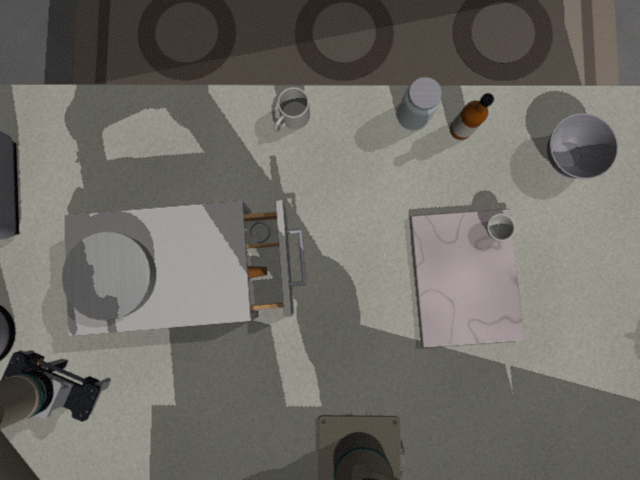

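The scene view shows the unit with its drawer ajar: panel from (288,165) to (370,240), handle about (303,192)-(340,226), and the pin's front at (345,178). In the top view the panel is at about col 287, the handle at col 302 rows 232-285, the pin end at (265,272), the board's centre at (467,278) and the ramekin at (501,227).

```bash
cat > h.py <<'E'
from rig import *
import numpy as np, cv2
def ray(c,u,v):
    K,R=c["K"],np.array(c["rotation"])
    d=np.array([(u-K[0][2])/K[0][0],(v-K[1][2])/K[1][1],1.])
    if c.get("fish"):
        r=np.hypot(d[0],d[1]); d=np.array([d[0]/r*np.sin(r),d[1]/r*np.sin(r),np.cos(r)])
    return np.array(c["eye"]),R@d/np.linalg.norm(d)
def onz(c,u,v,z):
    e,d=ray(c,u,v); return e+d*(z-e[2])/d[2]
def tri(*obs):
    A=np.zeros((3,3));b=np.zeros(3);L=[]
    for c,u,v in obs:
        e,d=ray(c,u,v);P=np.eye(3)-np.outer(d,d);A+=P;b+=P@e;L.append((e,P))
    x=np.linalg.solve(A,b);return x,[np.linalg.norm(P@(x-e)) for e,P in L]
def cam(n):
    c=capture(n); c["fish"]=n=="wrist"; return c
def crop(c,u0,v0,w,h,s):
    return cv2.resize(c["img"][v0:v0+h,u0:u0+w,::-1],None,fx=s,fy=s,interpolation=cv2.INTER_CUBIC)
E
python3 - <<'E'
from h import *
s=cam("scene");t=cam("top")
a=crop(s,280,120,130,130,4.6)[:598,:398*2]; b=crop(t,235,190,80,150,4)[:,:]
im=np.zeros((600,800,3),np.uint8); 
a=crop(s,280,130,115,120,4);im[:480,:460]=a; im[:600,470:790]=b
im=np.clip(im.astype(float)*1.5,0,255).astype(np.uint8)
cv2.imwrite("pics/c1.png",im)
for z,p in [(20,(411,210)),(20,(509,210)),(20,(522,341)),(20,(423,347)),(150,(246,203)),(150,(251,321))]: print(p,onz(t,*p,z).round(1))
E
```

```text
(411, 210) [ 629.2 -139.5   20. ]
(509, 210) [ 630.2 -394.8   20. ]
(522, 341) [ 293.8 -416.2   20. ]
(423, 347) [ 277.2 -164.9   20. ]
(246, 203) [622.8 272.  150. ]
(251, 321) [349.7 255.2 150. ]
```

View pics/c1.png

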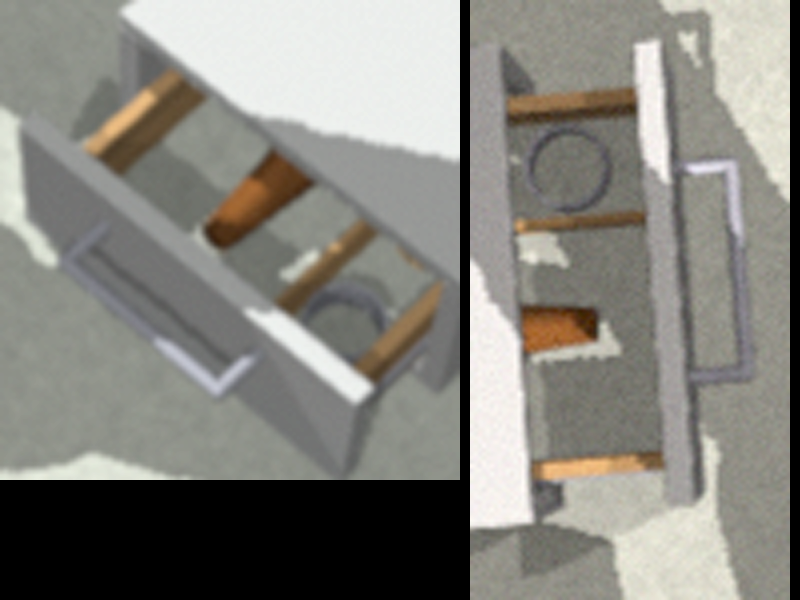

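The crop shows the handle's bar ends at scene (297.5,195.5)/(334.5,226) and top (304,283.5)/(301,231). The panel's inner top corners are at top (277,200.5)/(284,315), and the pin's front end is at scene (334.5,188), top (267,271).

```bash
python3 - <<'E'
from h import *
s=cam("scene");t=cam("top")
def T(n,a,b): x,r=tri((s,*a),(t,*b)); print(n,x.round(1),np.round(r,1)); return x
h1=T("handle near",(297.5,195.5),(304,283.5));h2=T("handle far",(334.5,226.25),(301.25,231.25))
d=h2-h1;print("yaw",np.degrees(np.arctan2(d[1],d[0])))
T("panel in near",(288.75,159.25),(284.25,315));T("panel in far",(373.25,227),(276.75,200.5))
T("pin end",(334.5,188),(267,271.25))
T("unit corner near",(310.5,132.5),(250.75,320.5))
for u,v in [(243.75,201),(250.75,320.5),(65,214),(75,335)]: print(onz(t,u,v,150).round(1))
for u,v in [(301.25,231.25),(304,283.5)]: print("h",onz(t,u,v,95).round(1))
for u,v in [(276.75,200.5),(284.25,315)]: print("p",onz(t,u,v,130).round(1))
E
```

```text
handle near [438.3 139.7  92.3] [3.9 3.9]
handle far [564.4 146.9 104.2] [3.8 3.8]
yaw 3.28392626108284
panel in near [362.5 181.8 123.8] [0.7 0.7]
panel in far [634.5 204.4 130. ] [3. 3.]
pin end [469.  234.6  59.1] [4.9 4.9]
unit corner near [353.1 258.  154.1] [3.4 3.4]
[627.6 277.3 150. ]
[350.9 255.8 150. ]
[595.1 696.6 150. ]
[315.6 657.7 150. ]
h [563.2 144.1  95. ]
h [436.  136.4  95. ]
p [632.7 201.8 130. ]
p [362.5 180.8 130. ]
```

```bash
cat >> h.py <<'E'
from scipy.spatial.transform import Rotation as Ro
YAW=np.radians(94.3); UX=np.array([np.cos(YAW),np.sin(YAW),0]); UY=np.array([-np.sin(YAW),np.cos(YAW),0]); UZ=np.array([0,0,1.])
M=np.array([489.3,266.5,0]) # mouth ground point, unit x=-210,y=0
def U(x,y,z): return M+UX*(x+210)+UY*y+UZ*z
def toU(p): d=np.asarray(p)-M; return np.array([d@UX-210,d@UY,p[2]])
def plan(g,R):
    "turn first, then shift, to bring the grasp point to g with tool rotation R"
    s=read_state(); R0=s["tcp_rot"]; w=Ro.from_matrix(R0.T@R).as_rotvec()
    d=R.T@(np.array(g)-180*R[:,2]-s["tool_pos"])
    print("ang",(w/(np.pi/2)).round(4),"rows>=",np.degrees(np.linalg.norm(w))/7.16,"shift",(d/200).round(4),"rows>=",np.linalg.norm(d)/41.7)
E
python3 - <<'E'
from h import *
R=np.c_[np.cross(UX,-UZ),UX,-UZ]
s=read_state(); print(s["tcp_rot"][:,0],R[:,0])
p=np.array([498.2,183.3,0]); print(toU(p))
plan(p+[0,0,220],R); plan(p+[0,0,127],R)
E
```

```text
[-9.28373291e-01  3.71649072e-01  2.15894155e-06] [-0.99718513 -0.07497873  0.        ]
[-293.63311378   -2.63671762    0.        ]
ang [-3.000e-04 -1.000e-04 -2.902e-01] rows>= 3.647677227474441 shift [-1.1222 -2.1908  0.0223] rows>= 11.805985425642765
ang [-3.000e-04 -1.000e-04 -2.902e-01] rows>= 3.647677227474441 shift [-1.1222 -2.1908  0.4873] rows>= 12.034655119674472
```

```bash
python3 -m creep '[{"delta_pos":[0,0,-0.15],"angular":[0,0,-0.058]},{"delta_pos":[0,0,-0.15],"angular":[0,0,-0.058]},{"delta_pos":[0,0,-0.1],"angular":[0,0,-0.058]},{"delta_pos":[0,0,0],"angular":[0,0,-0.058]},{"delta_pos":[0,0,0],"angular":[0,0,-0.058]},{"delta_pos":[-0.08,-0.157,0],"angular":[0,0,0]},{"delta_pos":[-0.08,-0.157,0],"angular":[0,0,0]},{"delta_pos":[-0.08,-0.157,0],"angular":[0,0,0]},{"delta_pos":[-0.08,-0.157,0],"angular":[0,0,0]},{"delta_pos":[-0.08,-0.157,0],"angular":[0,0,0]},{"delta_pos":[-0.08,-0.157,0],"angular":[0,0,0]},{"delta_pos":[-0.08,-0.157,0],"angular":[0,0,0]},{"delta_pos":[-0.08,-0.157,0],"angular":[0,0,0]},{"delta_pos":[-0.08,-0.157,0],"angular":[0,0,0]},{"delta_pos":[-0.08,-0.157,0],"angular":[0,0,0]},{"delta_pos":[-0.08,-0.157,0],"angular":[0,0,0]},{"delta_pos":[-0.08,-0.157,0],"angular":[0,0,0]},{"delta_pos":[-0.08,-0.157,0],"angular":[0,0,0]},{"delta_pos":[-0.08,-0.157,0],"angular":[0,0,0]}]' 0.4
python3 - <<'E'
from h import *
R=np.c_[np.cross(UX,-UZ),UX,-UZ]
p=np.array([498.2,183.3,0])
plan(p+[0,0,127],R)
c=cam("wrist"); im=np.clip(c["img"][:,:,::-1]*1.4,0,255).astype(np.uint8); cv2.imwrite("pics/w1.png",im)
E
```

```text
clock: 1.93
tool_pos: [498.3, 180.2, 484.9]
tcp_rot: [[-0.997, -0.075, 0.0], [-0.075, 0.997, 0.0], [-0.0, 0.0, -1.0]]
ft_force: [0.9, 0.4, 0.4]
opening: 0.4
grip_force: 0.0
ang [ 0.0001  0.0002 -0.0002] rows>= 0.004133189109665914 shift [-6.000e-04  1.570e-02  8.894e-01] rows>= 4.266455798046843
```

View pics/w1.png

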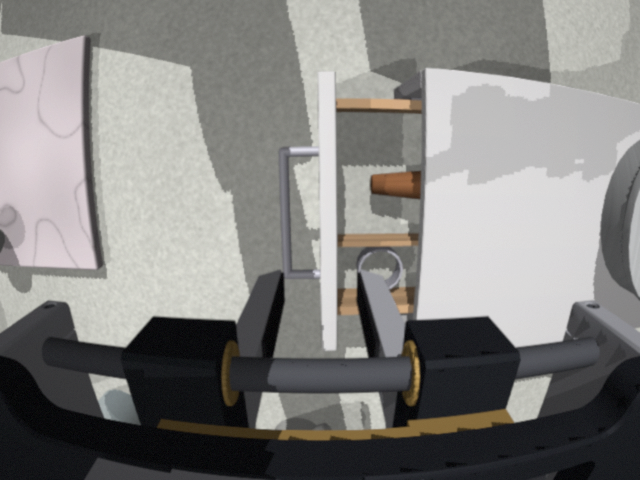

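The wrist view shows the panel's top at cols 320-337 (rows 72-350), parallel to the fingers and between the tips. The pin's front end is at (371,184), the unit's front edge at col 424 and the handle at col 286, rows 150-275.

```bash
python3 - <<'E'
from h import *
c=cam("wrist");t=cam("top")
for n,u,v,z in [("panel out",320,73,130),("panel in",334.5,73,130),("panel out f",324,349,130),("panel in f",337,349,130),("unit edge",426,70,150),("unit edge2",416,330,150),("h",287,151,95),("h2",287,275,95),("pin",371,184,49)]:
    p=onz(c,u,v,z); print(n,p.round(1),toU(p).round(1))
print(tri((c,334.5,73),(t,284.25,315)))
print(tri((c,371,184),(t,267,271.25)))
print(tri((c,426,70),(t,250.75,320.5)))
E
```

```text
panel out [367.6 161.8 130. ] [-305.3  129.2  130. ]
panel in [366.7 174.6 130. ] [-292.4  129.1  130. ]
panel out f [638.7 183.8 130. ] [-303.7 -142.7  130. ]
panel in f [637.8 197.4 130. ] [-290.  -142.9  130. ]
unit edge [358.9 252.1 150. ] [-214.5  131.1  150. ]
unit edge2 [600.4 271.8 150. ] [-213.1 -111.2  150. ]
h [441.4 133.7  95. ] [-338.8   57.8   95. ]
h2 [571.2 139.7  95. ] [-342.6  -72.2   95. ]
pin [473.7 225.9  49. ] [-249.3   18.6   49. ]
(array([363.38745093, 178.13548841, 120.21224574]), [np.float64(3.6511130250066306), np.float64(3.6511130250066475)])
(array([465.94926878, 221.24957562, 108.89536346]), [np.float64(3.85460521455615), np.float64(3.854605214556115)])
(array([348.23650706, 263.2074906 , 105.16910282]), [np.float64(1.1689509115663383), np.float64(1.168950911566317)])
```

```bash
python3 -m creep '[{"delta_pos":[0,0,0.16],"angular":[0,0,0]},{"delta_pos":[0,0,0.16],"angular":[0,0,0]},{"delta_pos":[0,0,0.16],"angular":[0,0,0]},{"delta_pos":[0,0,0.16],"angular":[0,0,0]},{"delta_pos":[0,0,0.1],"angular":[0,0,0]},{"delta_pos":[0,0,0.08],"angular":[0,0,0]},{"delta_pos":[0,0,0.06],"angular":[0,0,0]},{"delta_pos":[0,0,0],"angular":[0,0,0]}]' && python3 -m creep '[{"delta_pos":[0,0,0],"angular":[0,0,0]},{"delta_pos":[0,0,0],"angular":[0,0,0]},{"delta_pos":[0,0,0],"angular":[0,0,0]},{"delta_pos":[0,0,0],"angular":[0,0,0]},{"delta_pos":[0,0,0],"angular":[0,0,0]},{"delta_pos":[0,0,0],"angular":[0,0,0]}]' 0
```

```text
clock: 2.75
tool_pos: [496.3, 183.0, 306.4]
tcp_rot: [[-0.997, -0.077, -0.005], [-0.077, 0.997, -0.001], [0.005, -0.0, -1.0]]
ft_force: [-1.1, -0.2, -0.6]
opening: 0.4
grip_force: 0.0
clock: 3.25
tool_pos: [497.9, 182.3, 309.6]
tcp_rot: [[-0.997, -0.076, 0.002], [-0.075, 0.997, 0.001], [-0.002, 0.001, -1.0]]
ft_force: [-1.0, 1.3, 5.7]
opening: 0.167
grip_force: 30.0
```

```bash
python3 -m creep '[{"delta_pos":[0,-0.015,0],"angular":[0,0,0]},{"delta_pos":[0,-0.03,0],"angular":[0,0,0]},{"delta_pos":[0,-0.045,0],"angular":[0,0,0]},{"delta_pos":[0,-0.05,0],"angular":[0,0,0]},{"delta_pos":[0,-0.05,0],"angular":[0,0,0]},{"delta_pos":[0,-0.05,0],"angular":[0,0,0]},{"delta_pos":[0,-0.05,0],"angular":[0,0,0]},{"delta_pos":[0,-0.05,0],"angular":[0,0,0]},{"delta_pos":[0,-0.05,0],"angular":[0,0,0]},{"delta_pos":[0,-0.05,0],"angular":[0,0,0]},{"delta_pos":[0,-0.05,0],"angular":[0,0,0]},{"delta_pos":[0,-0.05,0],"angular":[0,0,0]},{"delta_pos":[0,-0.05,0],"angular":[0,0,0]},{"delta_pos":[0,-0.045,0],"angular":[0,0,0]},{"delta_pos":[0,-0.03,0],"angular":[0,0,0]},{"delta_pos":[0,-0.02,0],"angular":[0,0,0]},{"delta_pos":[0,-0.01,0],"angular":[0,0,0]},{"delta_pos":[0,0,0],"angular":[0,0,0]},{"delta_pos":[0,0,0],"angular":[0,0,0]}]'
python3 -c "
from h import *
print(toU(read_state()['tool_pos']))"
```

```text
clock: 4.83
tool_pos: [509.7, 42.1, 309.6]
tcp_rot: [[-0.997, -0.074, 0.005], [-0.074, 0.997, -0.001], [-0.005, -0.001, -1.0]]
ft_force: [2.6, -1.0, 6.1]
opening: 0.168
grip_force: 30.0
[-435.31745813   -3.51259824  309.62578203]
```

```bash
python3 -m creep '[{"delta_pos":[0,-0.015,0],"angular":[0,0,0]},{"delta_pos":[0,-0.015,0],"angular":[0,0,0]},{"delta_pos":[0,-0.01,0],"angular":[0,0,0]},{"delta_pos":[0,0,0],"angular":[0,0,0]},{"delta_pos":[0,0,0],"angular":[0,0,0]},{"delta_pos":[0,0,0],"angular":[0,0,0]}]';python3 -m creep '[{"delta_pos":[0,-0.01,0],"angular":[0,0,0]},{"delta_pos":[0,-0.01,0],"angular":[0,0,0]},{"delta_pos":[0,0,0],"angular":[0,0,0]},{"delta_pos":[0,0,0],"angular":[0,0,0]},{"delta_pos":[0,0,0],"angular":[0,0,0]}]'
```

```text
clock: 5.33
tool_pos: [510.1, 36.9, 309.6]
tcp_rot: [[-0.997, -0.076, 0.005], [-0.076, 0.997, 0.003], [-0.005, 0.003, -1.0]]
ft_force: [2.7, 5.8, 4.6]
opening: 0.169
grip_force: 30.0
clock: 5.75
tool_pos: [510.2, 36.1, 309.6]
tcp_rot: [[-0.997, -0.079, 0.005], [-0.079, 0.997, 0.007], [-0.005, 0.007, -1.0]]
ft_force: [2.0, 14.6, 5.0]
opening: 0.17
grip_force: 30.0
```

```bash
python3 -m creep '[{"delta_pos":[0,0,0],"angular":[0,0,0]},{"delta_pos":[0,0,0],"angular":[0,0,0]},{"delta_pos":[0,0,0],"angular":[0,0,0]},{"delta_pos":[0,0,-0.03],"angular":[0,0,0]},{"delta_pos":[0,0,-0.06],"angular":[0,0,0]},{"delta_pos":[0,0,-0.12],"angular":[0,0,0]},{"delta_pos":[0,0,-0.16],"angular":[0,0,0]},{"delta_pos":[0,0,-0.16],"angular":[0,0,0]},{"delta_pos":[0,0,-0.16],"angular":[0,0,0]},{"delta_pos":[0,0.16,-0.1],"angular":[0,0,0]},{"delta_pos":[0,0.16,0],"angular":[0,0,0]},{"delta_pos":[0,0.16,0],"angular":[0,0,0]},{"delta_pos":[0,0.1,0],"angular":[0,0,0]},{"delta_pos":[0,0,0],"angular":[0,0,0]},{"delta_pos":[0,0,0],"angular":[0,0,0]}]' 0.4
python3 - <<'E'
from h import *
c=cam("wrist"); t=cam("top"); s=cam("scene")
im=np.zeros((600,800,3),np.uint8); im[:480,:640]=c["img"][:,:,::-1]
cv2.imwrite("pics/w2.png",np.clip(im*1.4,0,255).astype(np.uint8)[:480,:640])
im=np.zeros((600,800,3),np.uint8)
a=crop(s,250,140,130,130,3.1); im[:a.shape[0],:a.shape[1]]=a; b=crop(t,235,190,95,150,4); im[:,415:795]=b
cv2.imwrite("pics/c2.png",np.clip(im*1.4,0,255).astype(np.uint8))
E
```

```text
clock: 7.0
tool_pos: [499.9, 146.9, 466.5]
tcp_rot: [[-0.997, -0.076, -0.001], [-0.076, 0.997, -0.001], [0.001, -0.001, -1.0]]
ft_force: [-0.7, -0.7, 0.0]
opening: 0.397
grip_force: 0.0
```

View pics/w2.png

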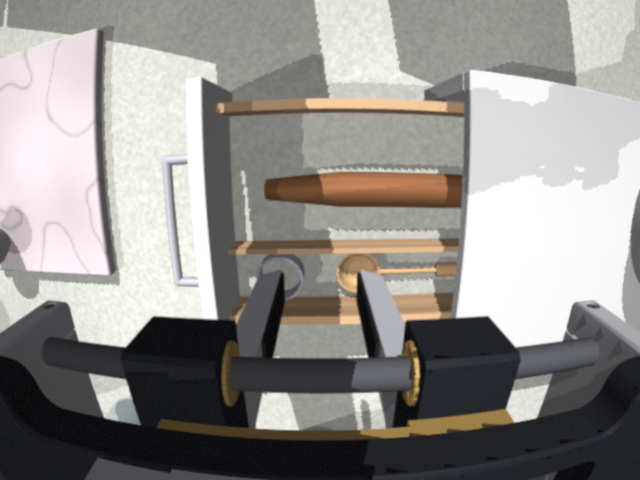

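View pics/c2.png

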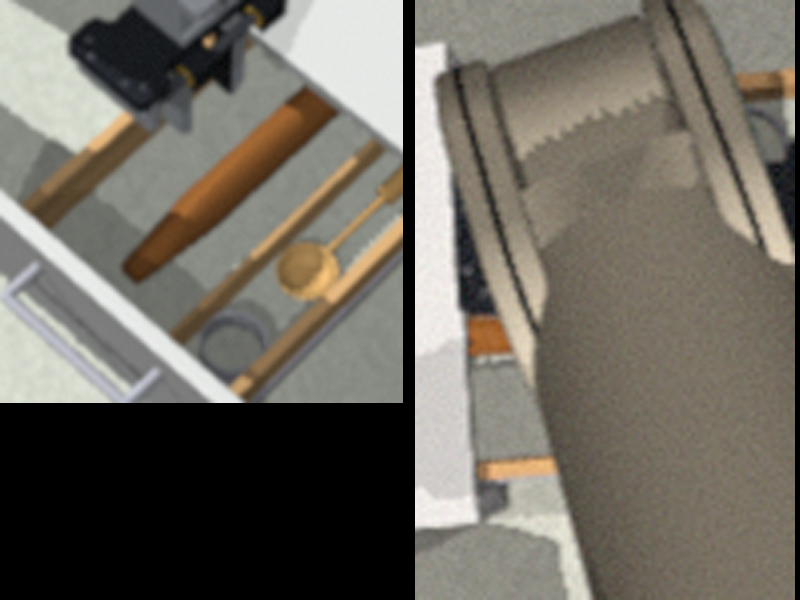

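The wrist view shows the drawer fully out. The pin's front end is at (265,190), its body runs along row 190 and goes under the board edge at col 463, and its lane lies between rows 105 and 245. The cutter is at (280,275) and the spoon at (358,272). The scene crop confirms the pin's end at scene (293,227).

```bash
cat >> h.py <<'E'
def pinmask(c,roi):
    h=cv2.cvtColor(c["img"],cv2.COLOR_RGB2HSV); m=((h[...,0]<14)&(h[...,1]>130)&(h[...,2]>40)).astype(np.uint8)
    z=np.zeros_like(m); u0,v0,u1,v1=roi; z[v0:v1,u0:u1]=m[v0:v1,u0:u1]
    n,l,st,_=cv2.connectedComponentsWithStats(cv2.morphologyEx(z,cv2.MORPH_OPEN,np.ones((3,3))))
    return l==1+np.argmax(st[1:,4])
E
python3 - <<'E'
from h import *
c=cam("wrist"); s=cam("scene"); print(read_state()["joints"].round(1))
m=pinmask(c,(200,120,520,235)); v,u=np.nonzero(m); print("wrist",u.min(),u.max())
for q in [270,300,330,360,400,440,u.max()-2]:
    r=v[u==q]; e=[onz(c,q,x,49) for x in (r.min()-.5,r.max()+.5)]
    p=onz(c,q,(r.min()+r.max())/2,49); print(q,r.min(),r.max(),toU(p).round(1),np.linalg.norm(e[1]-e[0]).round(1))
p=onz(c,u.min()-.5,np.median(v[u<u.min()+4]),49); print("end",p,toU(p).round(1))
m2=pinmask(s,(270,150,380,240)); v2,u2=np.nonzero(m2); i=np.argmax(v2-u2); print("scene",u2.min(),u2.max(),v2.min(),v2.max(),u2[i],v2[i])
k=np.argsort(v2-u2)[-12:]; print(u2[k].mean(),v2[k].mean())
x,r=tri((c,u.min(),np.median(v[u<u.min()+4])),(s,u2[k].mean(),v2[k].mean())); print("tri end",x,r,toU(x))
for n,uu,vv,z in [("panel in",201,78,130),("panel in",216,300,130),("top edge",469,72,150),("top edge",455,310,150),("side top near",340,98,85),("divider",340,246,65)]: print(n,toU(onz(c,uu,vv,z)).round(1))
E
```

```text
[-17.3  21.4  -2.7 102.6   1.2  56.1  73.6]
wrist 268 462
270 181 196 [-386.9   21.8   49. ] 17.5
300 177 199 [-354.3   22.    49. ] 25.0
330 174 202 [-322.    21.9   49. ] 31.5
360 173 204 [-289.6   21.5   49. ] 34.9
400 173 203 [-245.5   22.5   49. ] 34.2
440 174 204 [-199.2   22.4   49. ] 34.9
460 176 204 [-174.9   21.9   49. ] 33.1
end [481.54988823  85.79383914  49.        ] [-389.6   21.3   49. ]Traceback (most recent call last):
  File "<stdin>", line 8, in <module>
  File "h.py", line 34, in pinmask
    return l==1+np.argmax(st[1:,4])
                ~~~~~~~~~^^^^^^^^^^
    return _wrapfunc(a, 'argmax', axis=axis, out=out, **kwds)
    return bound(*args, **kwds)
ValueError: attempt to get argmax of an empty sequence
```

```bash
python3 -m creep '[{"delta_pos":[0,0,0],"angular":[0,0,0.067]},{"delta_pos":[0,0,0],"angular":[0,0,0.067]},{"delta_pos":[0,0,0],"angular":[0,0,0.067]},{"delta_pos":[0,0,0],"angular":[0,0,0.067]},{"delta_pos":[0,0,0],"angular":[0,0,0.067]},{"delta_pos":[0,0,0],"angular":[0,0,0.067]},{"delta_pos":[0,0,0],"angular":[0,0,0.067]},{"delta_pos":[0,0,0],"angular":[0,0,0.067]},{"delta_pos":[0,0,0],"angular":[0,0,0.067]},{"delta_pos":[0,0,0],"angular":[0,0,0.067]},{"delta_pos":[0,0,0],"angular":[0,0,0.067]},{"delta_pos":[0,0,0],"angular":[0,0,0.067]},{"delta_pos":[0,0,0],"angular":[0,0,0.067]},{"delta_pos":[0,0,0],"angular":[0,0,0.067]},{"delta_pos":[0,0,0],"angular":[0,0,0.067]},{"delta_pos":[0,0,0],"angular":[0,0,0]},{"delta_pos":[0,0,0],"angular":[0,0,0]}]' 0.72
python3 - <<'E'
from h import *
c=cam("wrist"); np.savez("w3.npz",**{k:c[k] for k in("img","K","eye","rotation")})
cv2.imwrite("pics/w3.png",np.clip(c["img"][:,:,::-1]*1.4,0,255).astype(np.uint8))
R=np.c_[UX,-UY,-UZ]; a=np.radians(20); R2=R@Ro.from_euler("y",a).as_matrix()
plan(U(-255,22,250),R2); plan(U(-255,22,55),R2)
E
```

```text
clock: 8.67
tool_pos: [500.4, 146.3, 466.6]
tcp_rot: [[-0.069, 0.998, -0.0], [0.998, 0.069, -0.0], [-0.0, -0.0, -1.0]]
ft_force: [-0.3, 0.9, 0.2]
opening: 0.722
grip_force: 0.0
ang [ 0.0006  0.2223 -0.0039] rows>= 2.7951323928554186 shift [-0.0153 -0.1204  0.2473] rows>= 1.3211454468829877
ang [ 0.0006  0.2223 -0.0039] rows>= 2.7951323928554186 shift [-0.3487 -0.1204  1.1635] rows>= 5.854095946610594
```

View pics/w3.png

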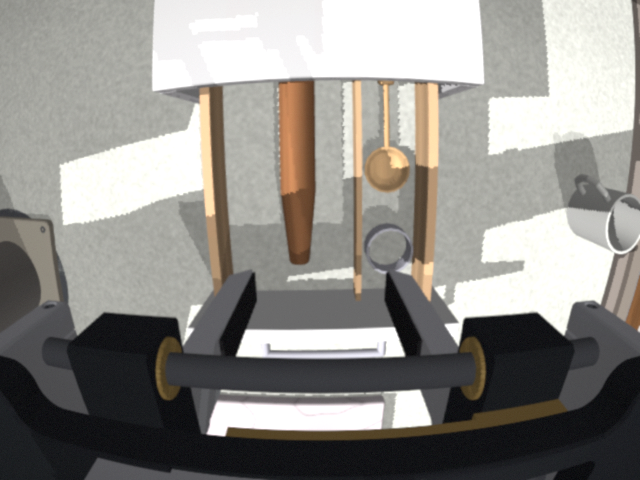

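This view shows the pin's front end at (299,262) and its axis near col 298. The unit's front edge is at row 82 and the panel's inner top edge at about row 328.

```bash
python3 - <<'E'
from h import *
c=cam("wrist"); s=read_state()
te=s["tcp_rot"].T@(c["eye"]-s["tool_pos"]); tr=s["tcp_rot"].T@c["rotation"]
R=np.c_[UY,UX,-UZ]; R=np.array([[-0.997,-0.076,-0.001],[-0.076,0.997,-0.001],[0.001,-0.001,-1.0]])
w2=dict(K=c["K"],eye=np.array([499.9,146.9,466.5])+R@te,rotation=R@tr,fish=True)
m=pinmask(c,(260,60,340,275)); v,u=np.nonzero(m); print("rows",v.min(),v.max())
for q in [100,140,180,220,250]:
    r=u[v==q]; p=onz(c,(r.min()+r.max())/2,q,49);e=[onz(c,x,q,49) for x in (r.min()-.5,r.max()+.5)]; print(q,r.min(),r.max(),toU(p).round(1),np.linalg.norm(e[1]-e[0]).round(1))
end=(np.median(u[v>v.max()-4]),v.max()); p=onz(c,*end,49); print("end",end,p,toU(p).round(1))
x,r=tri((c,*end),(w2,267,189)); print("tri end",x,r,toU(x))
for n,a,b in [("edge",(183.5,88),(469,72)),("panel in near",None,None)]:
    if a: x,r=tri((c,*a),(w2,*b)); print(n,x,r,toU(x))
for q in [(250,82),(400,81)]: print("edge",toU(onz(c,*q,150)).round(1))
for q in [(280,328),(380,328)]: print("panel in",toU(onz(c,*q,130)).round(1))
for q in [(204,120),(358,200),(418,150)]: print("divider/side",toU(onz(c,*q,65 if q[0]==358 else 85)).round(1))
# axis height: axis rays of the two views near unit x=-290
E
```

```text
rows 82 263
100 280 312 [-211.8   22.5   49. ] 34.9
140 281 313 [-254.9   21.7   49. ] 35.1
180 282 313 [-297.9   21.7   49. ] 34.4
220 286 310 [-341.8   21.9   49. ] 27.5
250 290 307 [-376.1   22.1   49. ] 20.2
end (np.float64(299.0), np.int64(263)) [481.13565229  83.90501624  49.        ] [-391.5   21.8   49. ]
tri end [480.50871829  88.30859334  59.44800407] [np.float64(1.277483617631396), np.float64(1.2774836176314803)] [-387.03066253   22.12710023   59.44800407]
edge [350.34312623 272.96617695  99.74949722] [np.float64(10.74905698395944), np.float64(10.749056983959436)] [-193.133215    138.08090301   99.74949722]
edge [-207.1   52.8  150. ]
edge [-206.4  -66.6  150. ]
panel in [-430.6   37.   130. ]
panel in [-431.7  -60.   130. ]
divider/side [-231.4  112.1   85. ]
divider/side [-317.4  -41.9   65. ]
divider/side [-263.5  -99.3   85. ]
```

```bash
python3 -m creep '[{"delta_pos":[0,0,0],"angular":[0,0.0556,-0.001]},{"delta_pos":[0,0,0],"angular":[0,0.0556,-0.001]},{"delta_pos":[0,0,0],"angular":[0,0.0556,-0.001]},{"delta_pos":[0,0,0],"angular":[0,0.0556,-0.001]},{"delta_pos":[0,-0.06,0.12],"angular":[0,0,0]},{"delta_pos":[0,-0.06,0.12],"angular":[0,0,0]},{"delta_pos":[0,0,0],"angular":[0,0,0]},{"delta_pos":[0,0,0],"angular":[0,0,0]},{"delta_pos":[0,0,0],"angular":[0,0,0]}]'
python3 - <<'E'
from h import *
R=np.c_[UX,-UY,-UZ]; a=np.radians(20); R2=R@Ro.from_euler("y",a).as_matrix()
s=read_state();g=s["tool_pos"]+180*s["tcp_rot"][:,2];print(toU(g),s["joints"].round(1)); plan(U(-245,22,57),R2)
E
```

```text
clock: 9.52
tool_pos: [476.4, 161.3, 422.6]
tcp_rot: [[-0.07, 0.997, -0.022], [0.937, 0.073, 0.342], [0.342, 0.004, -0.94]]
ft_force: [-0.2, 0.2, 0.2]
opening: 0.722
grip_force: 0.0
[-252.3643102    20.01239537  253.45946234] [-21.6  22.7   8.9 111.4 -32.3  47.3  13.2]
ang [ 0.0026 -0.0002 -0.0005] rows>= 0.033112718344401756 shift [-0.3011 -0.0063  0.9356] rows>= 4.7142094628321
```

```bash
python3 -m creep '[{"delta_pos":[-0.045,-0.001,0.14],"angular":[0,0,0]},{"delta_pos":[-0.045,-0.001,0.14],"angular":[0,0,0]},{"delta_pos":[-0.045,-0.001,0.14],"angular":[0,0,0]},{"delta_pos":[-0.045,-0.001,0.14],"angular":[0,0,0]},{"delta_pos":[-0.04,-0.001,0.125],"angular":[0,0,0]},{"delta_pos":[-0.03,-0.001,0.09],"angular":[0,0,0]},{"delta_pos":[-0.02,0,0.07],"angular":[0,0,0]},{"delta_pos":[-0.016,0,0.05],"angular":[0,0,0]},{"delta_pos":[-0.01,0,0.03],"angular":[0,0,0]},{"delta_pos":[0,0,0],"angular":[0,0,0]},{"delta_pos":[0,0,0],"angular":[0,0,0]},{"delta_pos":[0,0,0],"angular":[0,0,0]}]'
python3 - <<'E'
from h import *
R=np.c_[UX,-UY,-UZ]; a=np.radians(20); R2=R@Ro.from_euler("y",a).as_matrix()
s=read_state();g=s["tool_pos"]+180*s["tcp_rot"][:,2];print(toU(g),s["joints"].round(1)); plan(U(-245,22,57),R2)
c=cam("wrist");t=cam("scene"); im=np.zeros((480,800,3),np.uint8); im[:360,:480]=cv2.resize(c["img"],(480,360))[:,:,::-1]; im[:300,485:785]=crop(t,270,140,100,100,3)
cv2.imwrite("pics/w4.png",np.clip(im*1.4,0,255).astype(np.uint8))
E
```

```text
clock: 10.52
tool_pos: [474.5, 169.2, 228.3]
tcp_rot: [[-0.07, 0.997, -0.022], [0.937, 0.073, 0.342], [0.343, 0.003, -0.94]]
ft_force: [-0.2, -0.1, 0.7]
opening: 0.719
grip_force: 0.0
[-244.27109868   21.33056255   59.23762099] [-12.3  41.3  -5.7 120.1 -49.   21.1  34.2]
ang [ 0.0024 -0.0003 -0.0006] rows>= 0.031737582316796464 shift [-0.0068  0.0001  0.0093] rows>= 0.05501067801823044
```

View pics/w4.png

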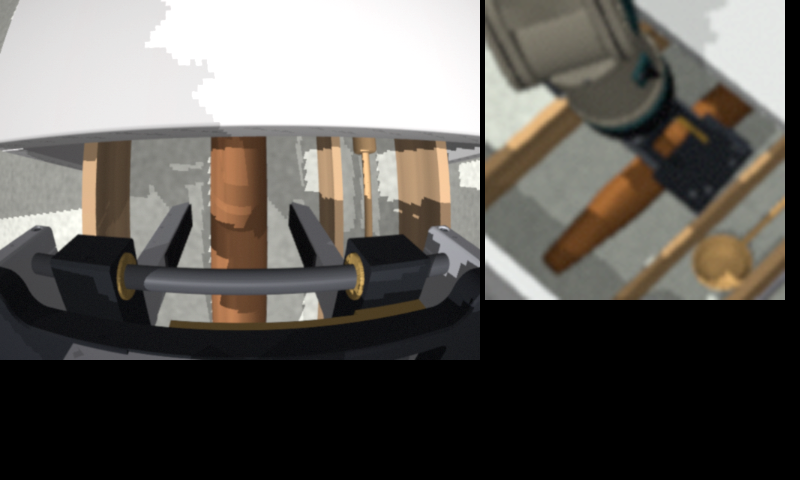

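The pin lies between the open fingers (cols 212-265, between tips at cols 190 and 290). The divider at col 330 is clear of the right finger, so I can close.

```bash
python3 -m creep '[{"delta_pos":[-0.007,0,0.019],"angular":[0,0,0]},{"delta_pos":[0,0,0],"angular":[0,0,0]},{"delta_pos":[0,0,0],"angular":[0,0,0]}]' && python3 -m creep '[{"delta_pos":[0,0,0],"angular":[0,0,0]},{"delta_pos":[0,0,0],"angular":[0,0,0]},{"delta_pos":[0,0,0],"angular":[0,0,0]},{"delta_pos":[0,0,0],"angular":[0,0,0]},{"delta_pos":[0,0,0],"angular":[0,0,0]},{"delta_pos":[0,0,0],"angular":[0,0,0]},{"delta_pos":[0,0,0],"angular":[0,0,0]},{"delta_pos":[0,0,0],"angular":[0,0,0]}]' 0 && python3 -m creep '[{"delta_pos":[0.01,0,-0.028],"angular":[0,0,0]},{"delta_pos":[0.014,0,-0.039],"angular":[0,0,0]},{"delta_pos":[0.014,0,-0.039],"angular":[0,0,0]},{"delta_pos":[0.007,0,-0.02],"angular":[0,0,0]},{"delta_pos":[0,0,0],"angular":[0,0,0]},{"delta_pos":[0,0,0],"angular":[0,0,0]},{"delta_pos":[0,0,0],"angular":[0,0,0]}]'
python3 - <<'E'
from h import *
s=read_state();g=s["tool_pos"]+180*s["tcp_rot"][:,2];print(toU(g),s["ft_torque"])
c=cam("wrist");t=cam("scene"); im=np.zeros((480,800,3),np.uint8); im[:360,:480]=cv2.resize(c["img"],(480,360))[:,:,::-1]; im[:300,485:785]=crop(t,270,140,100,100,3)
cv2.imwrite("pics/w5.png",np.clip(im*1.4,0,255).astype(np.uint8))
E
```

```text
clock: 10.87
tool_pos: [473.7, 169.2, 223.4]
tcp_rot: [[-0.069, 0.997, -0.024], [0.937, 0.073, 0.341], [0.342, 0.001, -0.94]]
ft_force: [0.4, -0.2, -0.2]
opening: 0.72
grip_force: 0.0
clock: 11.53
tool_pos: [473.8, 169.1, 223.4]
tcp_rot: [[-0.069, 0.997, -0.024], [0.937, 0.073, 0.341], [0.342, 0.001, -0.94]]
ft_force: [0.5, 0.2, 0.1]
opening: 0.397
grip_force: 30.0
clock: 12.12
tool_pos: [473.6, 169.0, 250.2]
tcp_rot: [[-0.069, 0.997, -0.024], [0.937, 0.073, 0.341], [0.342, 0.001, -0.94]]
ft_force: [0.0, 0.4, -2.3]
opening: 0.4
grip_force: 30.0
[-244.44526769   22.64825924   81.06098209] [-0.61785378  0.00160671  0.03568202]
```

```bash
python3 -m creep '[{"delta_pos":[0.0755,0,-0.0315],"angular":[0,-0.0444,0]},{"delta_pos":[0.0735,0,-0.0325],"angular":[0,-0.0444,0]},{"delta_pos":[0.071,0,-0.033],"angular":[0,-0.0444,0]},{"delta_pos":[0.068,0,-0.0335],"angular":[0,-0.0444,0]},{"delta_pos":[0.065,0,-0.034],"angular":[0,-0.0444,0]},{"delta_pos":[0,0,0],"angular":[0,0,0]},{"delta_pos":[0,0,0],"angular":[0,0,0]},{"delta_pos":[0,0,0],"angular":[0,0,0]}]'
python3 - <<'E'
from h import *
s=read_state();g=s["tool_pos"]+180*s["tcp_rot"][:,2];print(toU(g),s["ft_torque"],s["joints"].round(1))
c=cam("wrist");t=cam("scene"); im=np.zeros((480,800,3),np.uint8); im[:360,:480]=cv2.resize(c["img"],(480,360))[:,:,::-1]; im[:300,485:785]=crop(t,270,140,100,100,3)
cv2.imwrite("pics/w6.png",np.clip(im*1.4,0,255).astype(np.uint8))
E
```

```text
clock: 12.88
tool_pos: [468.8, 229.7, 296.5]
tcp_rot: [[-0.072, 0.997, -0.001], [0.997, 0.072, 0.001], [0.001, -0.001, -1.0]]
ft_force: [0.1, -1.9, -2.1]
opening: 0.401
grip_force: 30.0
[-244.94650317   23.29801107  116.47226888] [-0.13071669  0.02484971  0.01325414] [-45.8  37.1  25.3 113.6 -26.9  35.    1.6]
```

View pics/w6.png

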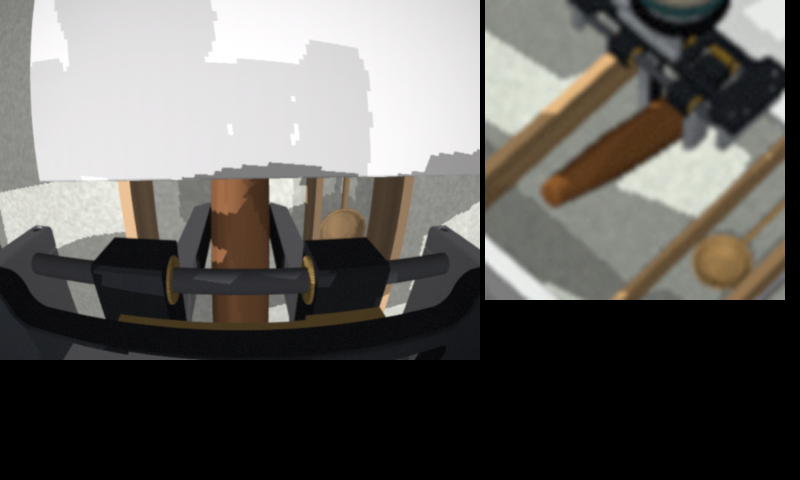

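The pin is tilted with its front end raised toward scene (288,205), well above the floor, and forces are small. I'll draw it out along its axis.

```bash
python3 -m creep '[{"delta_pos":[-0.03,0,-0.011],"angular":[0,0,0]},{"delta_pos":[-0.0564,0,-0.0205],"angular":[0,0,0]},{"delta_pos":[-0.0564,0,-0.0205],"angular":[0,0,0]},{"delta_pos":[-0.0564,0,-0.0205],"angular":[0,0,0]},{"delta_pos":[-0.0564,0,-0.0205],"angular":[0,0,0]},{"delta_pos":[-0.0564,0,-0.0205],"angular":[0,0,0]}]' && python3 -m creep '[{"delta_pos":[-0.0564,0,-0.0205],"angular":[0,0,0]},{"delta_pos":[-0.0564,0,-0.0205],"angular":[0,0,0]},{"delta_pos":[-0.0564,0,-0.0205],"angular":[0,0,0]},{"delta_pos":[-0.0564,0,-0.0205],"angular":[0,0,0]},{"delta_pos":[-0.0564,0,-0.0205],"angular":[0,0,0]},{"delta_pos":[-0.0564,0,-0.0205],"angular":[0,0,0]}]'
python3 - <<'E'
from h import *
s=read_state();g=s["tool_pos"]+180*s["tcp_rot"][:,2];print(toU(g),s["joints"].round(1))
E
```

```text
clock: 13.48
tool_pos: [473.9, 166.5, 320.5]
tcp_rot: [[-0.071, 0.997, 0.001], [0.997, 0.071, 0.001], [0.001, 0.001, -1.0]]
ft_force: [-0.1, 1.1, -3.2]
opening: 0.399
grip_force: 30.0
clock: 13.98
tool_pos: [478.6, 99.9, 344.8]
tcp_rot: [[-0.073, 0.997, 0.001], [0.997, 0.073, 0.001], [0.001, 0.001, -1.0]]
ft_force: [-0.8, -0.0, -2.2]
opening: 0.399
grip_force: 30.0
[-375.25606076   22.947119    164.82049077] [-33.9  30.5  27.5 116.4 -22.4  38.1  12.4]
```

```bash
python3 -m creep '[{"delta_pos":[-0.0564,0,-0.0205],"angular":[0,0,0]},{"delta_pos":[-0.0564,0,-0.0205],"angular":[0,0,0]},{"delta_pos":[-0.0564,0,-0.0205],"angular":[0,0,0]},{"delta_pos":[-0.0564,0,-0.0205],"angular":[0,0,0]},{"delta_pos":[-0.0564,0,-0.0205],"angular":[0,0,0]},{"delta_pos":[-0.04,0,-0.04],"angular":[0,0,0]},{"delta_pos":[-0.02,0,-0.08],"angular":[0,0,0]},{"delta_pos":[0,0,-0.1],"angular":[0,0,0]},{"delta_pos":[0,0,-0.1],"angular":[0,0,0]},{"delta_pos":[0,0,-0.1],"angular":[0,0,0]},{"delta_pos":[0,0,-0.08],"angular":[0,0,0]},{"delta_pos":[0,0,-0.04],"angular":[0,0,0]},{"delta_pos":[0,0,0],"angular":[0,0,0]},{"delta_pos":[0,0,0],"angular":[0,0,0]}]'
python3 - <<'E'
from h import *
s=read_state();g=s["tool_pos"]+180*s["tcp_rot"][:,2];print(toU(g),s["joints"].round(1),s["opening"])
t=cam("top");sc=cam("scene")
cv2.imwrite("pics/m7.png",np.clip(np.vstack([crop(t,150,150,400,200,2)[:,:800],crop(sc,0,60,400,200,1)[:, :400].repeat(1,0).__class__ and np.hstack([crop(sc,60,60,400,200,1),np.zeros((200,400,3),np.uint8)])])*1.3,0,255).astype(np.uint8))
E
```

```text
clock: 15.15
tool_pos: [483.2, 32.6, 472.8]
tcp_rot: [[-0.073, 0.997, 0.001], [0.997, 0.073, 0.001], [0.001, 0.001, -1.0]]
ft_force: [-0.4, 1.1, -2.4]
opening: 0.401
grip_force: 30.0
[-442.66192144   23.38461941  292.7539118 ] [-31.7  20.2  33.6 107.9 -13.4  55.8  12.1] 0.4007396808248347
```

View pics/m7.png

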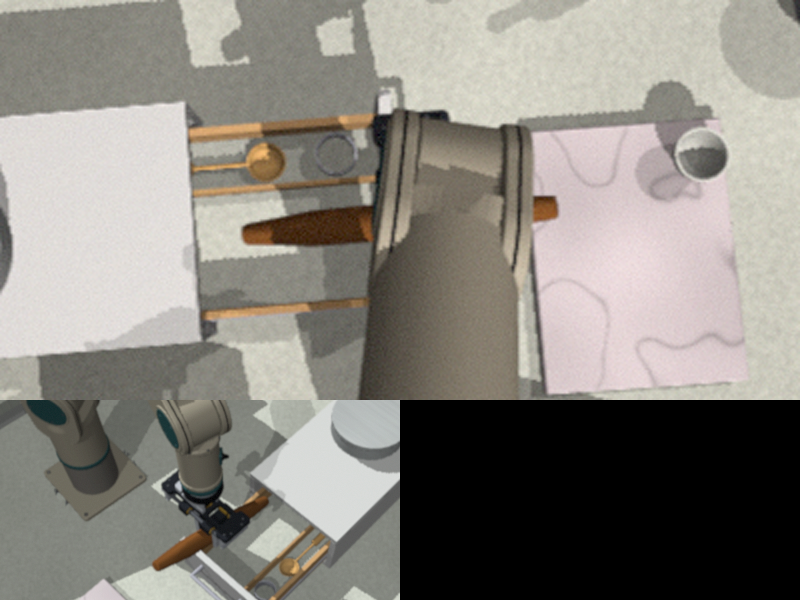

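The pin is fully out and clear of the unit (rear end at top (272,267), front at (427,254)). The spoon, cutter, ramekin and tin are all in place. Next I'll measure the board by colour mask and plan the carry.

```bash
python3 - <<'E'
from h import *
t=cam("top"); sc=cam("scene")
mid=[]
for c,n,roi in ((t,"top",(400,180,560,370)),(sc,"scene",(60,220,275,430))):
    im=c["img"].astype(int); m=((im[...,0]-im[...,1])>9)&(im[...,0]-im[...,2]<40); z=np.zeros(m.shape,np.uint8); u0,v0,u1,v1=roi; z[v0:v1,u0:u1]=m[v0:v1,u0:u1]
    z=cv2.morphologyEx(z,cv2.MORPH_OPEN,np.ones((3,3))); k,l,st,_=cv2.connectedComponentsWithStats(z); b=(l==1+np.argmax(st[1:,4]))
    v,u=np.nonzero(b); P=np.array([onz(c,a,d,20)[:2] for a,d in zip(u,v)],np.float32)
    r=cv2.minAreaRect(P); print(n,b.sum(),r); print(cv2.boxPoints(r).round(0).tolist())
for c in (t,sc):
    h=cv2.cvtColor(c["img"],cv2.COLOR_RGB2HSV); m=((h[...,0]<14)&(h[...,1]>130)&(h[...,2]>40)).astype(np.uint8)
    k,l,st,ce=cv2.connectedComponentsWithStats(m); print([(st[i].tolist()) for i in range(1,k) if st[i,4]>40])
E
```

```text
top 10618 ((455.2877502441406, -280.2877197265625), (337.51702880859375, 255.70489501953125), 4.076837062835693)
[[278.0, -165.0], [296.0, -420.0], [633.0, -396.0], [615.0, -141.0]]Traceback (most recent call last):
  File "<stdin>", line 6, in <module>
    return _wrapfunc(a, 'argmax', axis=axis, out=out, **kwds)
    return bound(*args, **kwds)
ValueError: attempt to get argmax of an empty sequence
```

```bash
cat >> h.py <<'E'
def target(dx=0,dy=0,dz=0,off=19,below=5):
    b=np.radians(4.1); X=np.array([np.cos(b),np.sin(b),0]); R=np.c_[X,np.cross(-UZ,X),-UZ]@Ro.from_euler("y",np.radians(20)).as_matrix()
    return np.array([455.+dx,-280+dy,150+below+dz])-off*X,R
E
python3 - <<'E'
from h import *
g,R=target(); s=read_state(); R0=s["tcp_rot"]
print("pure shift",(R0.T@(g+[0,0,95]-180*R0[:,2]-s["tool_pos"])/200).round(3)); plan(g,R)
E
```

```text
pure shift [-1.549 -0.348  0.209]
ang [-0.1753  0.1747  0.9897] rows>= 12.823602098761542 shift [-0.868   1.5493  0.47  ] rows>= 8.810692666179461
```

Shift first (11 rows), then turn about tool z (14 rows), then fine replan.

```bash
python3 -m creep '[{"delta_pos":[-0.06,-0.012,0],"angular":[0,0,0]},{"delta_pos":[-0.12,-0.027,0.01],"angular":[0,0,0]},{"delta_pos":[-0.125,-0.028,0.015],"angular":[0,0,0]},{"delta_pos":[-0.125,-0.028,0.015],"angular":[0,0,0]},{"delta_pos":[-0.125,-0.028,0.015],"angular":[0,0,0]},{"delta_pos":[-0.125,-0.028,0.015],"angular":[0,0,0]},{"delta_pos":[-0.125,-0.028,0.015],"angular":[0,0,0]},{"delta_pos":[-0.125,-0.028,0.015],"angular":[0,0,0]},{"delta_pos":[-0.125,-0.028,0.015],"angular":[0,0,0]},{"delta_pos":[-0.125,-0.028,0.015],"angular":[0,0,0]},{"delta_pos":[-0.125,-0.028,0.015],"angular":[0,0,0]},{"delta_pos":[-0.12,-0.027,0.015],"angular":[0,0,0]},{"delta_pos":[-0.08,-0.018,0],"angular":[0,0,0]},{"delta_pos":[-0.04,-0.01,0],"angular":[0,0,0]},{"delta_pos":[0,0,0],"angular":[0,0,0]}]' && python3 -m creep '[{"delta_pos":[0,0,0],"angular":[0,0,0.05]},{"delta_pos":[0,0,0],"angular":[0,0,0.065]},{"delta_pos":[0,0,0],"angular":[0,0,0.065]},{"delta_pos":[0,0,0],"angular":[0,0,0.065]},{"delta_pos":[0,0,0],"angular":[0,0,0.065]},{"delta_pos":[0,0,0],"angular":[0,0,0.065]},{"delta_pos":[0,0,0],"angular":[0,0,0.065]},{"delta_pos":[0,0,0],"angular":[0,0,0.065]},{"delta_pos":[0,0,0],"angular":[0,0,0.065]},{"delta_pos":[0,0,0],"angular":[0,0,0.065]},{"delta_pos":[0,0,0],"angular":[0,0,0.065]},{"delta_pos":[0,0,0],"angular":[0,0,0.065]},{"delta_pos":[0,0,0],"angular":[0,0,0.065]},{"delta_pos":[0,0,0],"angular":[0,0,0.065]},{"delta_pos":[0,0,0],"angular":[0,0,0.065]},{"delta_pos":[0,0,0],"angular":[0,0,0.04]},{"delta_pos":[0,0,0],"angular":[0,0,0]},{"delta_pos":[0,0,0],"angular":[0,0,0]}]'
python3 - <<'E'
from h import *
g,R=target(); print(read_state()["joints"].round(1)); plan(g,R)
E
```

```text
clock: 16.6
tool_pos: [435.8, -283.0, 440.4]
tcp_rot: [[-0.069, 0.998, 0.0], [0.998, 0.069, -0.001], [-0.001, 0.0, -1.0]]
ft_force: [0.3, 0.5, -1.9]
opening: 0.402
grip_force: 30.0
clock: 18.1
tool_pos: [437.4, -279.5, 440.2]
tcp_rot: [[0.997, 0.077, 0.0], [0.077, -0.997, 0.002], [0.001, -0.002, -1.0]]
ft_force: [-0.9, 0.1, -2.6]
opening: 0.395
grip_force: 30.0
[ -8.   34.1  60.  106.  -34.1  60.2 -19.8]
ang [-0.0017  0.2218  0.003 ] rows>= 2.7886212363481904 shift [-0.4948  0.009   0.4376] rows>= 3.1684628386475064
```

```bash
python3 -m creep '[{"delta_pos":[-0.0628,0,0.002],"angular":[0,0.0444,0.0006]},{"delta_pos":[-0.0628,0,0.002],"angular":[0,0.0444,0.0006]},{"delta_pos":[-0.0628,0,0.002],"angular":[0,0.0444,0.0006]},{"delta_pos":[-0.0628,0,0.002],"angular":[0,0.0444,0.0006]},{"delta_pos":[-0.0628,0,0.002],"angular":[0,0.0444,0.0006]},{"delta_pos":[0,0,0],"angular":[0,0,0]},{"delta_pos":[0,0,0],"angular":[0,0,0]},{"delta_pos":[0,0,0],"angular":[0,0,0]}]'
python3 - <<'E'
from h import *
g,R=target(); print(read_state()["joints"].round(1)); plan(g,R)
E
```

```text
clock: 18.77
tool_pos: [376.4, -284.8, 430.2]
tcp_rot: [[0.937, 0.07, 0.341], [0.066, -0.998, 0.025], [0.342, -0.001, -0.94]]
ft_force: [0.3, 0.7, -1.9]
opening: 0.401
grip_force: 30.0
[  2.   23.3  50.7 120.  -52.2  44.4   1. ]
ang [-0.0005  0.     -0.001 ] rows>= 0.013834425852811914 shift [-0.19    0.0039  0.4951] rows>= 2.543562456575805
```

```bash
python3 -m creep '[{"delta_pos":[-0.02,0.001,0.05],"angular":[0,0,0]},{"delta_pos":[-0.03,0.001,0.08],"angular":[0,0,0]},{"delta_pos":[-0.04,0.001,0.1],"angular":[0,0,0]},{"delta_pos":[-0.04,0.001,0.1],"angular":[0,0,0]},{"delta_pos":[-0.03,0,0.08],"angular":[0,0,0]},{"delta_pos":[-0.02,0,0.05],"angular":[0,0,0]},{"delta_pos":[-0.01,0,0.035],"angular":[0,0,0]},{"delta_pos":[0,0,0],"angular":[0,0,0]},{"delta_pos":[0,0,0],"angular":[0,0,0]},{"delta_pos":[0,0,0],"angular":[0,0,0]},{"delta_pos":[0,0,0],"angular":[0,0,0]}]'
python3 - <<'E'
from h import *
g,R=target(); print(read_state()["joints"].round(1)); plan(g,R)
for n in ("top","scene","wrist"):
    c=cam(n); h=cv2.cvtColor(c["img"],cv2.COLOR_RGB2HSV); m=((h[...,0]<14)&(h[...,1]>130)&(h[...,2]>30)).astype(np.uint8)
    m=cv2.morphologyEx(m,cv2.MORPH_OPEN,np.ones((3,3)));k,l,st,ce=cv2.connectedComponentsWithStats(m)
    for i in range(1,k):
        if st[i,4]>40:
            v,u=np.nonzero(l==i); f=cv2.fitLine(np.c_[u,v].astype(np.float32),cv2.DIST_L2,0,.01,.01).ravel(); q=(np.c_[u,v]-f[2:])@f[:2]
            print(n,st[i].tolist(),"dir",f[:2].round(3),"ends",(f[2:]+f[:2]*q.min()).round(1),(f[2:]+f[:2]*q.max()).round(1))
E
```

```text
clock: 19.68
tool_pos: [374.5, -285.8, 324.2]
tcp_rot: [[0.937, 0.069, 0.342], [0.065, -0.998, 0.024], [0.343, -0.0, -0.939]]
ft_force: [-0.3, 0.7, -2.1]
opening: 0.401
grip_force: 30.0
[ 28.8  28.1  14.2 126.5 -62.7  23.3  12.5]
ang [ 0.0002 -0.0006 -0.0014] rows>= 0.019251583184986404 shift [ 0.0006 -0.0002  0.0003] rows>= 0.003153612937978781
wrist [281, 0, 79, 358, 23249] dir [0.001 1.   ] ends [319.9  -0. ] [320.1 357. ]
wrist [285, 394, 72, 36, 2526] dir [ 1.    -0.004] ends [284.9 411.3] [356.1 411. ]
```

```bash
python3 - <<'E'
from h import *
for n,roi in (("top",(380,150,560,400)),("scene",(40,150,290,440))):
    c=cam(n); h=cv2.cvtColor(c["img"],cv2.COLOR_RGB2HSV); m=((h[...,0]<20)&(h[...,1]>110)&(h[...,2]>15)).astype(np.uint8)
    z=np.zeros_like(m);u0,v0,u1,v1=roi;z[v0:v1,u0:u1]=m[v0:v1,u0:u1];m=z
    k,l,st,ce=cv2.connectedComponentsWithStats(m)
    for i in range(1,k):
        if st[i,4]>25:
            v,u=np.nonzero(l==i); f=cv2.fitLine(np.c_[u,v].astype(np.float32),cv2.DIST_L2,0,.01,.01).ravel(); q=(np.c_[u,v]-f[2:])@f[:2]
            print(n,st[i].tolist(),"dir",f[:2].round(3),"ends",(f[2:]+f[:2]*q.min()).round(1),(f[2:]+f[:2]*q.max()).round(1))
g,R=target()
X=np.array([np.cos(.0716),np.sin(.0716),0]);m0=np.array([455,-280,150.])
for n in("top","scene","wrist"):
    c=cam(n);K=np.array(c["K"])
    for nm,s in(("front",-165),("mid",0),("rear",165)):
        d=np.array(c["rotation"]).T@(m0+s*X-c["eye"]); 
        if n=="wrist": r=np.hypot(d[0],d[1]);d=np.array([*(d[:2]/r*np.arctan2(r,d[2])),1])
        p=K@d; print("expect",n,nm,(p[:2]/p[2]).round(1))
E
```

```text
top [474, 206, 22, 81, 1113] dir [0.11  0.994] ends [478.1 205.9] [487.  286.8]
top [483, 317, 15, 33, 350] dir [0.197 0.98 ] ends [487.6 316.9] [494.1 349.2]
scene [259, 178, 31, 35, 340] dir [ 0.732 -0.681] ends [261.7 208.9] [291.8 181. ]
scene [120, 266, 14, 15, 97] dir [ 0.74  -0.673] ends [120. 279.] [132.  268.1]
scene [125, 274, 81, 83, 1579] dir [0.692 0.722] ends [131.  278.1] [203.4 353.7]
scene [263, 433, 23, 7, 96] dir [1.    0.031] ends [263.1 435.8] [285.1 436.5]
expect top front [491.9 349. ]
expect top mid [484.5 276.1]
expect top rear [477.4 205.3]
expect scene front [105.5 251.7]
expect scene mid [152.4 301.1]
expect scene rear [203.1 354.3]
expect wrist front [321.1 541.4]
expect wrist mid [320.7 261.5]
expect wrist rear [320.1  -8.8]
```

```bash
python3 - <<'E'
from h import *
t=cam("top");s=cam("scene")
x,r=tri((t,477.8,205.5),(s,203.6,354)); print(x,r,"tilt deg",np.degrees(np.arctan2(x[2]-150,165))); st=read_state(); print(st["qvel"].round(2),st["clock"])
ok=abs(x[2]-150)<9
if ok: print(hand_in())
E
```

```text
[ 619.41499031 -267.85526741  151.18412664] [np.float64(1.097639128373814), np.float64(1.0976391283738685)] tilt deg 0.41117754058404316
[ 0.2   0.12  0.02 -0.05 -0.02 -0.07 -0.03] 20.1833
the job is handed in; nothing more can be done
None
```

I pulled the drawer to its stop, drew the pin out on a slant with only small forces showing at each check, and handed in at 20 s with it held level (about 0.4°) and still over the middle of the board, roughly 110 mm clear; the spoon, cutter, ramekin and tin stayed where they were.

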